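# Move a wet sign panel to the drying stand with the lifting spatula

## Task

The small sign panel on the low wooden cradle is freshly painted, so it must not be touched by the gripper, tipped or dropped. Lift the spatula up off its two hooks by the steel shank, lay it flat on the bench and let go, then take it by its wooden grip, slide the blade under the panel between the battens, lift it and set it down centred and square on the two rails of the drying stand. Draw the blade out, and finish with the spatula lying flat on the bench, let go, leaving the cup, bottle and tin where they are.

Things in the scene. Friction and masses are not known exactly. Their poses are not given: they have to be found in the camera images.
- spatula: Lifting spatula, 295 mm long, 0.2 kg, balances at mid shank. Origin: on its underside plane below mid shank (z 0 when flat on the bench); x along it to the blade, z up. Along x: wooden grip -130 to -50, steel shank -50 to 50, blade 50 to 165 mm. Starts hung level, shank across the rack's hooks, its x along the rack's -y.
- spatula_shank (a point): Centre of the shank, a steel bar 12 x 12 mm (spatula x 0, z 24 mm; the bar spans z 18 to 30 mm, x -50 to 50 mm), midway between the hooks when hung (within 8 mm). Take it here, across its 12 mm width, to lift it off the rack.
- spatula_grip (a point): Point inside the wooden grip at mid length (spatula x -90, z 22 mm). The grip is a block 24 mm wide, 80 mm long, z 0 to 36 mm. Take it here across its width to work with the spatula.
- spatula_blade (a point): Centre of the usable blade, on its upper face (spatula x 113.5, z 3 mm). Blade: flat steel 64 mm wide, 3 mm thick, underside at z 0. A strut (x 50 to 62 mm, 12 mm wide) rises from its root to the shank, so usable blade is x 62 to 165 mm.
- rack: Fixed tool rack. Origin on the bench below mid shank. Two 8 mm thick hooks at y -40 and 40 mm reach from posts (x 68, 115 mm high) to -x; they carry the shank's underside at z 115; upturned tips at x -22 end at z 135: lift 30 mm straight up. A grey brush box (x 28 to 84, y 62 to 132, 160 mm high, brushes to 250) stands close behind the hung grip: no room there for a finger.
- cradle: Low wooden painting cradle, fixed. Base plate 130 x 124 x 4 mm, two battens 16 mm wide along x, tops at z 26 mm, 88 mm clear between (y -44 to 44). Origin on the bench at its centre. x is the direction to slide the blade in, from its -x end, which looks to the robot's left. Gap under the panel: z 4 to 26 mm.
- stand: Metal drying stand, fixed: plan as the cradle but taller. Base plate 6 mm thick, two aluminium rails 16 mm wide, 130 mm long along x, tops at z 70 mm, 88 mm clear between (y -44 to 44). Origin on the bench at its centre. x is the way the loaded blade points as it comes over it; its open -x end looks to the robot's left.
- panel: Flat white sign panel with painted border and arrow, wet: 84 mm (x) by 130 mm (y) by 4 mm, 0.08 kg. Origin at the centre of its underside, z up. Starts on the cradle's battens, its y side spanning them, within 8 mm of the centre and 4 degrees of square. The bench between the rack and the cradle and stand is free.
- cup: Bystander: red plastic cup, 80 mm across, 105 mm high. Origin at the centre of its underside.
- bottle: Bystander: pale plastic bottle, 70 mm across, 210 mm high. Origin at the centre of its underside.
- tin: Bystander: bare metal tin, 70 mm across, 100 mm high. Origin at the centre of its underside.
There are look-alikes about, which are no part of the job. What is meant by the stand is not orange or turquoise, and is the larger of those in its own colour.

How it is judged:
On the way, in this order (a step that is already met when the one before it is completed fails the run):
1. the spatula has been lifted up off both hooks and touches the rack no more (z of spatula_shank in the frame of rack above 0.145 m and contact force between rack and spatula below 0.05 N), for 0.1 s.
2. the spatula lies flat on the bench, let go and at rest (height (world z) of spatula below 0.006 m and angle between spatula's own z axis and vertical below 0.08 rad and contact force between each of the arm, the fingers and spatula below 0.1 N and linear speed of spatula below 0.02 m/s), for 0.2 s.
3. the panel is carried clear of the cradle on the blade, the gripper holding the spatula by its wooden grip (z of panel in the frame of cradle above 0.036 m and contact force between spatula and panel above 0.2 N and contact force between cradle and panel below 0.05 N and z of panel in the frame of spatula between -0.002 and 0.012 m and contact force between the fingers and spatula above 0.5 N and distance between the grasp point and spatula_grip below 0.05 m), for 0.2 s.
4. the panel rests centred and square on the stand's rails, the blade no longer touching it (x of panel in the frame of stand between -0.022 and 0.022 m and y of panel in the frame of stand between -0.016 and 0.016 m and z of panel in the frame of stand between 0.066 and 0.075 m and angle between panel's own z axis and vertical below 0.06 rad and angle between the x axis of panel and the x axis of stand, either way round below 0.21 rad and contact force between spatula and panel below 0.05 N and contact force between stand and panel above 0.2 N and linear speed of panel below 0.02 m/s), for 0.2 s.
At the end, for the whole second after the job is handed in: The panel rests on both rails of the stand, still and level, its centre within 22 mm of the stand's centre along the rails and 16 mm across, square within 12 degrees, not touched by the spatula; the spatula lies flat on the bench, let go and at rest (all of step 2 and all of step 4).
It fails at once if the gripper or arm touches the wet panel (contact force between any of the fingers, the arm and panel above 0.2 N).
It fails at once if the panel is tipped by more than about 23 degrees or dropped to the bench (angle between panel's own z axis and vertical above 0.4 rad or height (world z) of panel below 0.015 m).
It fails at once if the cup, bottle or tin is moved by more than 30 mm or tipped over (distance of any of cup, bottle, tin from where it was at the start of the episode above 0.03 m or angle between any of cup, bottle, tin's own z axis and vertical above 0.5 rad).
It also fails if it takes over 64 s, if anything falls off the work surface, if the arm or the gripper's body presses on something with over 40 N, if the wrist force passes 120 N, or if a joint passes its speed limit or range.

## Robot

A 6-joint arm with a two-finger parallel gripper is mounted at the origin on the work surface. World frame = base frame: x ahead of the robot, y to its left, z up, the work surface at z = 0. Lengths are in m, angles in rad, forces in N, time in s.
With the tool pointing down it reaches from about 0.425 to 0.95 m from the base axis. Payload 3.5 kg.
Tool frame: the origin (TCP) lies at the very end of the fingers, on their centre line; the grasp point (between the pads) lies bot.tcp_to_grasp behind it (bot.tcp_to_grasp is the distance from the TCP to the grasp point, in m); z points along the fingers, y is the line along which they close (so a half turn about z gives the same grasp; the last joint's range is limited). The gripper opens to 85 mm and grips with 20 to 120 N. Pads are 22 mm wide; open, the fingers measure 114 mm over their backs; the gripper's body (76 mm by 85 mm) begins 54 mm behind the grasp point. The pads swing forward as they close: fully open they stand 13 mm farther back than shut.
Start: joints at [1.107, 0.286, 1.577, -0, 1.279, -0.15], TCP at [0.208, 0.642, 0.211] pointing down, gripper open.
Joint ranges: [-2.77, 2.77], [-0.9, 2.22], [0.21, 2.48], [-1.53, 4.67], [0.24, 2.81], [-2.84, 2.84]. Speed limits (rad/s): [2.79, 2.79, 3.14, 3.14, 3.14, 3.14].

## Interface

Orientations are given as [roll, pitch, yaw] about the fixed x, y, z axes, in that order (R = Rz(yaw) Ry(pitch) Rx(roll)).
In Python, from rig import bot, cams gives the robot as it stands. The module is installed in compiled form; this text tells all that it offers.
- The arm moves only by the tool servo_tool, never from a script. Its argument "rows" is a list that holds one entry, the list of rows, each a list of 6 numbers: the shift along the world's x, y, z in units of 750 mm (1.0 is 750 mm), then the turn, a rotation vector about the world's x, y, z in units of 45 degrees (1.0 is 45 degrees). In form: [[[tx, ty, tz, rx, ry, rz], ...]]. A call has 1 to 10 rows; each row is the pose to reach, as a shift and turn from the pose commanded when the call began; what a row does not reach only later rows make up. A row lasts 1/10 s, in which the tool goes at most 50 mm and 8.59 degrees, less where a joint would pass 70% of its speed; a pose out of reach is approached as far as the arm can. A call with a number of a shift or a turn outside -1 to 1 is refused whole. A call with a gripper value outside its range is refused whole. "grip" is the opening, from -1 (shut) to 1 (fully open), set as the call begins (left out, the last holds). The fingers move at their own pace and stop on an object; the grip force is fixed at half the most. Time passes only in rows, so rows that repeat a pose let the fingers close. It gives the time, the measured TCP pose, the force, the opening and the grip force at its end, in the units of the state.
- bot.read_state(): the state, without advancing time (a new reading comes with each control period).
- cams.camera(name): name is "scene" or "top" or "wrist"; returns a dict with "image" (420x560x3 uint8, red, green, blue), "depth" (420x560 float32, m along the optical axis (not along the pixel's ray), 0 where there is no reading), "intrinsics" (3x3 intrinsics, pixels), "k1" (the pictures are not rectified: a ray, as slopes to the right and down, at radius r is drawn at 1 + k1 r^2 times it, then the intrinsics apply), "camera_from_world" (4x4, takes a point from world to camera coordinates); the wrist camera has in their place "tool_from_camera" (4x4, takes a point from camera to tool coordinates, whose origin is the TCP and whose axes are the flange's). Camera axes: x right, y down, z forward; pixel columns grow to the right and rows downward; lengths in m; the calibration is good to about 2 mm. A picture is of the moment at which its call begins: read the wrist's pose just before it.
- bot.sign_off(): hands the job in; it is judged then, once.
Trained networks look in a picture, given as the dict that the camera call returned (one of the last four; its "shot" number tells which), for a name from the list of things; names that differ only in an ending like _2 or _b are one class to them, and where a whole thing is asked for, a point or a joint stands for the part that bears it (a point fixed in the world has none). Each returns a list of dicts, best first, with "score" (0 to 1); they miss things now and then, are a little off and sometimes report something else, mostly with a low value. They report only what shows in the picture. A call takes as long as a camera call. They do not tell look-alikes from the thing itself.
- cams.silhouettes(picture, query): "region" (420x560 bool, what is visible of it) and "rect" ([left, top, width, height] in pixels, round what is visible of it).
- cams.landmark_of(picture, query): "at" ([row, column] in pixels: a listed point, or the origin of a listed thing).
The state is a dict: "t": time; "qpos": joint angles; "dq": joint speeds; "joint_torque": joint torques, N m; "tool_pos": TCP position; "tcp_rot": TCP orientation; "contact_force": force on the tool from outside, world axes, zero at the start; "torque": the same for the moment, N m; "opening": finger opening in m; "gripper_force": force on a finger pad.
Only numpy, scipy, OpenCV 4.12 (cv2) and the standard library are available. Lean on these libraries where they do the work, as an engineer would, in place of code of your own. Each camera call takes 0.05 s, during which the arm holds its last target. There are 200 camera calls.

## Working session

There is one attempt and no reset: what is moved stays moved. The work goes in short steps, Python scripts to look and compute and a tool call to move; the robot and the scene stay as the last step left them, time stands still between calls to the robot, and variables do not carry over. Pictures are saved under pics/ and viewed, at most 10 in all, crops included, and the job is handed in when it is done.

Besides the shell and the picture viewer there is one more tool, called as a command line: name --argument value ..., lists and objects as JSON in quotes. servo_tool: Moves the arm, as the interface text tells. Its arguments: {"type":"object","properties":{"rows":{"type":"array","items":{"type":"array","items":{"type":"array","items":{"type":"number","minimum":-1,"maximum":1}}}},"grip":{"type":"number"}},"required":["rows"]}

```bash
mkdir -p pics; cat > h.py <<'E'
import numpy as np, cv2
from rig import bot, cams
def world(p,rc=None):
    """world points of pixels (row,col) or the full map"""
    K=p["intrinsics"]; 
    if rc is None:
        r,c=np.mgrid[0:420,0:560]; rc=np.stack([r.ravel(),c.ravel()],1)
    rc=np.asarray(rc,float).reshape(-1,2)
    u=cv2.undistortPoints(rc[:,None,::-1].copy(),K,np.array([p["k1"],0,0,0,0.]))[:,0]
    i=np.clip(rc.round().astype(int),0,[419,559]); d=p["depth"][i[:,0],i[:,1]]
    P=np.c_[u*d[:,None],d]; T=np.linalg.inv(p["camera_from_world"])
    return P@T[:3,:3].T+T[:3,3], d>0
def save(p,n,s=1): cv2.imwrite(f"pics/{n}.png",cv2.resize(p["image"][:,:,::-1],None,fx=s,fy=s))
E
cat > a.py <<'E'
from h import *
s=bot.read_state(); print(s["t"],s["tool_pos"],s["tcp_rot"],s["opening"],bot.tcp_to_grasp)
for n in ["scene","top"]:
    p=cams.camera(n); save(p,n+"0",1.4); W,ok=world(p)
    np.savez(n+".npz",W=W,ok=ok,image=p["image"])
    print(n, np.linalg.inv(p["camera_from_world"])[:3,3].round(2))
    for q in ["spatula","rack","cradle","stand","panel","cup","bottle","tin"]:
        for d in cams.silhouettes(p,q)[:3]:
            m=d["region"].ravel()&ok; X=W[m]
            if len(X): print(q,round(d["score"],2),d["rect"],np.percentile(X,[2,50,98],axis=0).round(3).tolist())
    for q in ["spatula_shank","spatula_grip","spatula_blade","cradle","stand","panel"]:
        for d in cams.landmark_of(p,q)[:3]: print(q,round(d["score"],2),np.round(d["at"]),world(p,d["at"])[0][0].round(3))
E
python3 a.py
```

```text
0.0 [0.20799093 0.64140361 0.20990868] [-3.13920564e+00 -3.88748265e-04  2.82780888e+00] 0.08529194768316152 0.0187
scene [1.44 0.64 0.94]
spatula 0.85 [331.1, 234.8, 105.4, 39.6] [[0.45, 0.091, -0.001], [0.579, 0.201, 0.101], [0.617, 0.341, 0.132]]
rack 0.75 [346.8, 235.7, 90.2, 95.4] [[0.58, 0.229, 0.002], [0.643, 0.375, 0.065], [0.675, 0.429, 0.252]]
rack 0.55 [214.4, 209.9, 40.3, 27.8] [[0.582, -0.273, 0.022], [0.651, -0.23, 0.031], [0.708, -0.19, 0.035]]
cradle 0.8 [209.9, 208.7, 53.8, 38.2] [[0.585, -0.301, -0.001], [0.66, -0.195, 0.007], [0.706, -0.172, 0.03]]
stand 0.96 [290.9, 165.9, 25.9, 22.8] [[0.195, -0.296, -0.001], [0.268, -0.239, 0.008], [0.309, -0.197, 0.051]]
stand 0.94 [239.2, 171.1, 46.0, 42.1] [[0.394, -0.347, 0.002], [0.463, -0.271, 0.009], [0.523, -0.208, 0.073]]
stand 0.71 [180.2, 148.5, 40.4, 31.6] [[0.366, -0.704, -0.0], [0.494, -0.632, 0.017], [0.534, -0.549, 0.074]]
cup 0.62 [236.5, 154.7, 20.2, 30.1] [[0.363, -0.455, 0.008], [0.414, -0.402, 0.075], [0.44, -0.38, 0.106]]
bottle 0.83 [197.4, 147.8, 21.5, 53.4] [[0.552, -0.451, 0.009], [0.588, -0.418, 0.102]
[... 1892 characters left out ...]
e 0.73 [360.7, 200.4, 26.7, 24.6] [[0.539, -0.464, 0.007], [0.563, -0.425, 0.138], [0.601, -0.404, 0.213]]
tin 0.87 [111.8, 242.3, 29.2, 23.2] [[0.392, 0.368, 0.011], [0.423, 0.388, 0.097], [0.456, 0.429, 0.106]]
tin 0.3 [304.4, 226.0, 44.6, 45.1] [[0.394, -0.343, -0.002], [0.46, -0.28, 0.007], [0.519, -0.213, 0.074]]
spatula_shank 0.8 [210. 156.] [0.571 0.287 0.125]
spatula_grip 0.64 [216. 128.] [0.549 0.375 0.136]
spatula_blade 0.71 [203. 191.] [0.601 0.178 0.1  ]
cradle 0.89 [197. 309.] [ 0.64  -0.223  0.034]
stand 0.93 [153. 307.] [ 0.813 -0.219  0.004]
stand 0.87 [247. 325.] [ 0.467 -0.283  0.007]
stand 0.7 [305. 314.] [ 0.268 -0.243  0.004]
panel 0.55 [195. 311.] [ 0.652 -0.233  0.026]
```

View pics/top0.png

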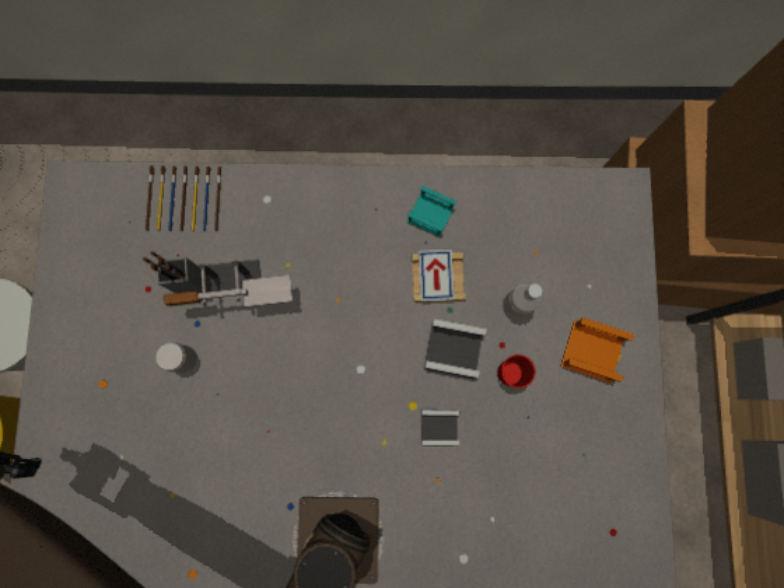

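View pics/scene0.png

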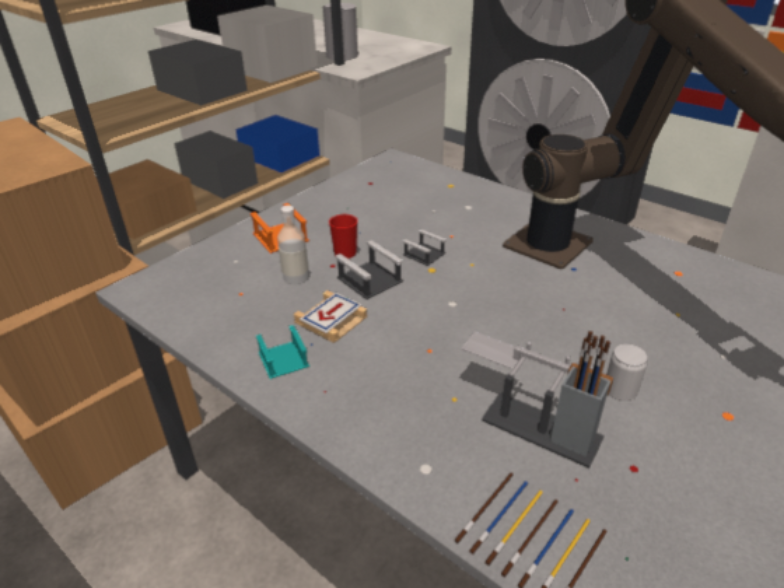

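The top view shows the spatula hung on the rack at (230,295), the panel on its cradle at (438,277), and the large grey stand at (456,349). The small grey, turquoise and orange ones are look-alikes. The scene view agrees.

```bash
cat > b.py <<'E'
from h import *
def fit(P,n):
    r=cv2.minAreaRect((P[:,:2]*1000).astype(np.float32)); print(n,len(P),np.round(r[0],1),np.round(r[1],1),round(r[2],1),"z",np.median(P[:,2]).round(4))
for n in ["top","scene"]:
    D=np.load(n+".npz"); W=D["W"]; ok=D["ok"]; im=D["image"].reshape(-1,3).astype(int)
    def sel(x0,x1,y0,y1,z0,z1): return ok&(W[:,0]>x0)&(W[:,0]<x1)&(W[:,1]>y0)&(W[:,1]<y1)&(W[:,2]>z0)&(W[:,2]<z1)
    fit(W[sel(.37,.55,-.37,-.19,.062,.08)],n+" stand rails")
    m=sel(.56,.73,-.33,-.14,.018,.045); wood=(im[:,0]-im[:,2]>40)&(im[:,1]-im[:,2]>20)
    fit(W[m],n+" cradle+panel"); fit(W[m&wood],n+" wood"); fit(W[m&~wood],n+" panel")
    s=W[sel(.5,.66,.08,.42,.085,.15)&(W[:,0]<.62)]; 
    b=s[(s[:,1]<.22)]; fit(b,n+" blade")
    for y in np.arange(.1,.42,.02):
        q=s[abs(s[:,1]-y)<.01]
        if len(q): print(round(y,2),len(q),q[:,0].min().round(3),q[:,0].max().round(3),np.median(q[:,2]).round(3))
E
python3 b.py
```

```text
top stand rails 372 [ 456.5 -278.8] [129.1 120.1] 79.9 z 0.0693
top cradle+panel 961 [ 645.1 -240.5] [130.9 127.9] 2.7 z 0.0291
top wood 102 [ 642.4 -240.3] [118.5 127.9] 3.0 z 0.025
top panel 859 [ 645.6 -242.3] [132.  121.6] 3.9 z 0.0294
top blade 547 [586.8 172.7] [ 64.6 103.1] 7.3 z 0.0995
0.12 50 0.561 0.619 0.098
0.14 106 0.558 0.62 0.1
0.16 113 0.557 0.62 0.099
0.18 110 0.553 0.616 0.099
0.2 109 0.552 0.615 0.1
0.22 122 0.548 0.612 0.1
0.24 81 0.549 0.618 0.114
0.26 41 0.568 0.617 0.123
0.28 24 0.566 0.579 0.127
0.3 26 0.563 0.575 0.126
0.32 55 0.545 0.617 0.121
0.34 69 0.552 0.618 0.125
0.36 122 0.548 0.619 0.13
0.38 80 0.547 0.617 0.131
0.4 102 0.543 0.62 0.13
scene stand rails 259 [ 457.3 -274. ] [135.7 128.7] 77.9 z 0.0694
scene cradle+panel 744 [ 643.7 -238. ] [135.7 134.6] 2.9 z 0.0301
scene wood 121 [ 643.2 -238.7] [122.3 134.8] 2.2 z 0.0256
scene panel 623 [ 643.8 -230.6] [135.2  95.7] 5.0 z 0.0306
scene blade 498 [586.1 171. ] [65.3 97.3] 6.0 z 0.1
0.12 34 0.561 0.618 0.1
0.14 99 0.558 0.62 0.1
0.16 99 0.556 0.619 0.1
0.18 112 0.552 0.617 0.1
0.2 110 0.55 0.616 0.1
0.22 89 0.556 0.614 0.1
0.24 115 0.557 0.619 0.116
0.26 57 0.569 0.619 0.122
0.28 45 0.564 0.58 0.125
0.3 46 0.562 0.58 0.125
0.32 81 0.544 0.615 0.123
0.34 57 0.555 0.62 0.124
0.36 51 0.593 0.615 0.136
0.38 37 0.551 0.618 0.136
0.4 67 0.544 0.618 0.135
```

servo_tool --rows '[[[0.484, -0.475, 0.04, 0, 0, -1], [0.484, -0.475, 0.04, 0, 0, -1], [0.484, -0.475, 0.04, 0, 0, -1], [0.484, -0.475, 0.04, 0, 0, -1], [0.484, -0.475, 0.04, 0, 0, -1], [0.484, -0.475, 0.04, 0, 0, -1], [0.484, -0.475, 0.04, 0, 0, -1], [0.484, -0.475, 0.04, 0, 0, -1], [0.484, -0.475, 0.04, 0, 0, -1], [0.484, -0.475, 0.04, 0, 0, -1]]]' --grip 0.2

```text
t: 2.5
tool_pos: [0.5658, 0.2908, 0.2412]
tcp_rot: [3.141, -0.0, 2.042]
contact_force: [0.8, 0.2, -0.1]
opening: 0.0509
gripper_force: 0.0
```

servo_tool --rows '[[[0, 0, 0, 0, 0, -0.45], [0, 0, 0, 0, 0, -0.45], [0, 0, 0, 0, 0, -0.45], [0, 0, 0, 0, 0, -0.45], [0, 0, 0, 0, 0, -0.45], [0, 0, 0, 0, 0, -0.45]]]'

```text
t: 3.1
tool_pos: [0.5645, 0.2926, 0.2408]
tcp_rot: [3.141, -0.0, 1.69]
contact_force: [0.8, 0.6, -0.6]
opening: 0.0514
gripper_force: 0.0
```

```bash
cat >> h.py <<'E'
from scipy.spatial.transform import Rotation as Ro
def wrist():
    s=bot.read_state(); p=cams.camera("wrist")
    T=np.eye(4); T[:3,:3]=Ro.from_euler("xyz",s["tcp_rot"]).as_matrix(); T[:3,3]=s["tool_pos"]
    p["camera_from_world"]=np.linalg.inv(T@p["tool_from_camera"]); return s,p
def box(W,ok,x0,x1,y0,y1,z0,z1): return ok&(W[:,0]>x0)&(W[:,0]<x1)&(W[:,1]>y0)&(W[:,1]<y1)&(W[:,2]>z0)&(W[:,2]<z1)
E
python3 - <<'E'
from h import *
s,p=wrist(); print(s["tool_pos"],s["tcp_rot"]); save(p,"w1"); W,ok=world(p)
for y in np.arange(.14,.42,.02):
    q=W[box(W,ok,.54,.66,y-.005,y+.005,.08,.15)]
    if len(q): print(round(y,2),len(q),np.percentile(q[:,0],[1,50,99]).round(4),np.median(q[:,2]).round(3))
for n in ["spatula_shank","spatula_grip","spatula_blade"]:
    for d in cams.landmark_of(p,n)[:2]: print(n,round(d["score"],2),np.round(d["at"]),world(p,d["at"])[0][0].round(3))
E
```

```text
[0.56446736 0.29256391 0.24083302] [ 3.14148943e+00 -2.06980066e-05  1.69007862e+00]
0.14 528 [0.5606 0.5918 0.6236] 0.099
0.16 561 [0.5576 0.5893 0.6207] 0.099
0.18 580 [0.5558 0.587  0.6186] 0.099
0.2 614 [0.5527 0.5843 0.6155] 0.099
0.22 514 [0.5503 0.5753 0.6136] 0.099
0.24 359 [0.558  0.5826 0.6107] 0.114
0.26 651 [0.5714 0.6423 0.6551] 0.113
0.28 161 [0.5684 0.5741 0.58  ] 0.126
0.3 187 [0.5651 0.5713 0.5774] 0.126
0.32 290 [0.547  0.5661 0.5812] 0.126
0.34 696 [0.5545 0.612  0.6451] 0.115
0.36 889 [0.5524 0.5951 0.6481] 0.132
0.38 866 [0.5493 0.5708 0.6237] 0.132
0.4 982 [0.5471 0.5701 0.6436] 0.132
spatula_shank 0.92 [198. 295.] [0.573 0.288 0.127]
spatula_grip 0.61 [ 84. 293.] [0.561 0.377 0.133]
spatula_blade 0.92 [306. 295.] [0.589 0.171 0.099]
```

View pics/w1.png

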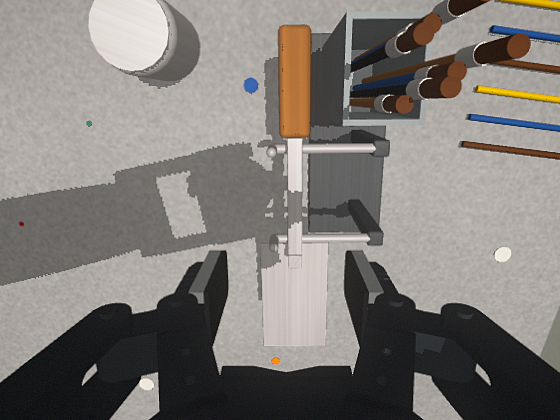

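The wrist view shows the shank vertical at column 294 between the two hooks (rows 148 and 238), with the brush box at upper right. The shank axis is tilted 7.3° and passes through (0.573, 0.287).

servo_tool --rows '[[[0.0115, -0.0075, 0, 0, 0, 0.01], [0.0115, -0.0075, -0.05, 0, 0, 0.01], [0.0115, -0.0075, -0.1, 0, 0, 0.01], [0.0115, -0.0075, -0.14, 0, 0, 0.01], [0.0115, -0.0075, -0.17, 0, 0, 0.01], [0.0115, -0.0075, -0.185, 0, 0, 0.01], [0.0115, -0.0075, -0.185, 0, 0, 0.01], [0.0115, -0.0075, -0.185, 0, 0, 0.01]]]'

```text
t: 4.1
tool_pos: [0.5742, 0.2869, 0.1032]
tcp_rot: [3.14, -0.0, 1.697]
contact_force: [0.3, 0.7, 0.8]
opening: 0.0511
gripper_force: 0.0
```

servo_tool --rows '[[[0, 0, 0, 0, 0, 0], [0, 0, 0, 0, 0, 0], [0, 0, 0, 0, 0, 0], [0, 0, 0, 0, 0, 0], [0, 0, 0, 0, 0, 0], [0, 0, 0, 0, 0, 0], [0, 0, 0, 0, 0, 0], [0, 0, 0, 0, 0, 0]]]' --grip -1

```text
t: 4.9
tool_pos: [0.5741, 0.2871, 0.1036]
tcp_rot: [3.139, -0.0, 1.697]
contact_force: [-1.2, -0.0, 6.1]
opening: 0.0088
gripper_force: 59.0
```

servo_tool --rows '[[[0, 0, 0.015, 0, 0, 0], [0, 0, 0.03, 0, 0, 0], [0, 0, 0.05, 0, 0, 0], [0, 0, 0.075, 0, 0, 0], [0, 0, 0.09, 0, 0, 0], [0, 0, 0.09, 0, 0, 0], [0, 0, 0.09, 0, 0, 0], [0, 0, 0.09, 0, 0, 0]]]'

```text
t: 5.7
tool_pos: [0.5724, 0.2866, 0.1682]
tcp_rot: [-3.139, 0.0, 1.697]
contact_force: [0.1, -0.6, -3.5]
opening: 0.0092
gripper_force: 58.6
```

```bash
python3 - <<'E'
from h import *
s,p=wrist(); print(s["tool_pos"],s["tcp_rot"],s["opening"],s["gripper_force"]); W,ok=world(p)
for d in cams.silhouettes(p,"spatula")[:1]:
    X=W[d["region"].ravel()&ok]; print(d["score"],len(X))
    for y in np.arange(.1,.44,.02):
        q=X[abs(X[:,1]-y)<.005]
        if len(q)>20: print(round(y,2),len(q),np.percentile(q[:,0],[2,98]).round(4),np.median(q[:,2]).round(4))
E
```

```text
[0.57238757 0.28655226 0.16818517] [-3.13931333e+00  4.06323681e-04  1.69683662e+00] 0.009197425058542435 58.61951029859483
0.9 15555
0.22 166 [0.5712 0.5921] 0.1632
0.24 430 [0.5733 0.585 ] 0.1903
0.26 423 [0.5714 0.5818] 0.1904
0.28 371 [0.5697 0.5779] 0.1906
0.3 544 [0.5655 0.5767] 0.1905
0.32 662 [0.5632 0.5746] 0.1906
0.34 1243 [0.5549 0.5765] 0.1963
0.36 1808 [0.5526 0.5752] 0.1966
0.38 2097 [0.5498 0.5728] 0.1966
```

servo_tool --rows '[[[0, -0.04, 0, 0, 0, 0], [0, -0.1, 0, 0, 0, 0], [0, -0.16, 0, 0, 0, 0], [0.03, -0.22, 0, 0, 0, -0.05], [0.06, -0.28, 0, 0, 0, -0.098], [0.077, -0.315, 0, 0, 0, -0.098], [0.077, -0.329, 0, 0, 0, -0.098], [0.077, -0.329, 0, 0, 0, -0.098], [0.077, -0.329, 0, 0, 0, -0.098]]]'

```text
t: 6.7
tool_pos: [0.6301, 0.041, 0.1688]
tcp_rot: [-3.14, -0.001, 1.62]
contact_force: [0.1, 0.7, -2.8]
opening: 0.009
gripper_force: 58.8
```

servo_tool --rows '[[[0, 0, -0.04, 0, 0, 0], [0, 0, -0.09, 0, 0, 0], [0, 0, -0.14, 0, 0, 0], [0, 0, -0.17, 0, 0, 0], [0, 0, -0.19, 0, 0, 0], [0, 0, -0.2, 0, 0, 0], [0, 0, -0.205, 0, 0, 0], [0, 0, -0.208, 0, 0, 0], [0, 0, -0.208, 0, 0, 0]]]'

```text
t: 7.6
tool_pos: [0.6319, 0.0401, 0.0147]
tcp_rot: [3.139, 0.0, 1.62]
contact_force: [-0.8, -0.5, -2.6]
opening: 0.0091
gripper_force: 58.9
```

servo_tool --rows '[[[0, 0, -0.004, 0, 0, 0], [0, 0, -0.007, 0, 0, 0], [0, 0, -0.008, 0, 0, 0], [0, 0, -0.008, 0, 0, 0]]]'

```text
t: 8.0
tool_pos: [0.631, 0.04, 0.0076]
tcp_rot: [3.141, 0.0, 1.62]
contact_force: [-0.7, -0.2, -1.6]
opening: 0.0087
gripper_force: 58.9
```

servo_tool --rows '[[[0, 0, -0.001, 0, 0, 0], [0, 0, -0.0015, 0, 0, 0], [0, 0, -0.0015, 0, 0, 0]]]'

```text
t: 8.3
tool_pos: [0.6309, 0.04, 0.0072]
tcp_rot: [-3.141, 0.0, 1.62]
contact_force: [-4.0, -0.3, 4.7]
opening: 0.0092
gripper_force: 59.8
```

servo_tool --rows '[[[0, 0, 0, 0, 0, 0], [0, 0, 0, 0, 0, 0], [0, 0, 0, 0, 0, 0], [0, 0, 0, 0, 0, 0], [0, 0, 0, 0, 0, 0]]]' --grip 0.2

```text
t: 8.8
tool_pos: [0.631, 0.04, 0.0063]
tcp_rot: [3.141, -0.0, 1.62]
contact_force: [-0.2, -1.3, -0.5]
opening: 0.0513
gripper_force: 0.0
```

servo_tool --rows '[[[0, 0, 0.05, 0, 0, 0], [0, 0, 0.1, 0, 0, 0], [0, 0, 0.15, 0, 0, 0], [0, 0, 0.2, 0, 0, 0], [0, 0, 0.25, 0, 0, 0], [0, 0, 0.3, 0, 0, 0], [0, 0, 0.3, 0, 0, 0], [0, 0, 0.3, 0, 0, 0]]]'

```text
t: 9.6
tool_pos: [0.6316, 0.04, 0.233]
tcp_rot: [3.138, 0.0, 1.62]
contact_force: [-0.1, 0.9, 0.2]
opening: 0.0513
gripper_force: 0.0
```

servo_tool --rows '[[[0.01, -0.06, 0.05, 0, 0, 0], [0.01, -0.12, 0.08, 0, 0, 0], [0.01, -0.18, 0.08, 0, 0, 0], [0.01, -0.24, 0.08, 0, 0, 0], [0.01, -0.3, 0.08, 0, 0, 0], [0.01, -0.36, 0.08, 0, 0, 0], [0.01, -0.39, 0.08, 0, 0, 0], [0.01, -0.4, 0.08, 0, 0, 0], [0.01, -0.4, 0.08, 0, 0, 0], [0.01, -0.4, 0.08, 0, 0, 0]]]'

```text
t: 10.6
tool_pos: [0.6386, -0.2582, 0.2909]
tcp_rot: [-3.141, -0.001, 1.621]
contact_force: [-0.1, -0.2, -0.2]
opening: 0.0512
gripper_force: 0.0
```

```bash
cat > c.py <<'E'
from h import *
import sys
def fit(P,n):
    if len(P)<10: print(n,len(P)); return
    r=cv2.minAreaRect((P[:,:2]*1000).astype(np.float32)); print(n,len(P),np.round(r[0],1),np.round(r[1],1),round(r[2],1),"z",np.median(P[:,2]).round(4))
s,p=wrist(); print(s["t"],s["tool_pos"],s["tcp_rot"]); save(p,sys.argv[1]); W,ok=world(p); im=p["image"].reshape(-1,3).astype(int)
np.savez(sys.argv[1]+".npz",W=W,ok=ok,image=p["image"])
m=box(W,ok,.55,.75,-.34,-.14,.015,.05); wood=(im[:,0]-im[:,2]>35)&(im[:,0]-im[:,1]<90)&(im[:,0]>im[:,1])&(im[:,1]>im[:,2])
fit(W[m],"all"); fit(W[m&(W[:,2]>.0285)],"panel"); fit(W[m&wood&(W[:,2]>.022)&(W[:,2]<.0285)],"battens")
fit(W[box(W,ok,.55,.75,-.34,-.14,-.001,.05)&wood],"wood")
fit(W[box(W,ok,.37,.55,-.37,-.18,.06,.08)],"stand")
E
python3 c.py w2
```

```text
10.6 [ 0.63860979 -0.25818344  0.29087916] [-3.14097811e+00 -1.31304507e-03  1.62136056e+00]
all 8646 [ 646.4 -238.5] [130.2 128.4] 3.0 z 0.0294
panel 6705 [ 646.  -232.4] [129.9  83.8] 3.5 z 0.0297
battens 965 [ 643.4 -238.5] [119.9 128.2] 2.8 z 0.0253
wood 3402 [ 645.6 -240.8] [123.9 136.4] 2.9 z 0.0039
stand 3875 [ 457.6 -277.1] [130.3 121.2] 79.5 z 0.0688
```

View pics/w2.png

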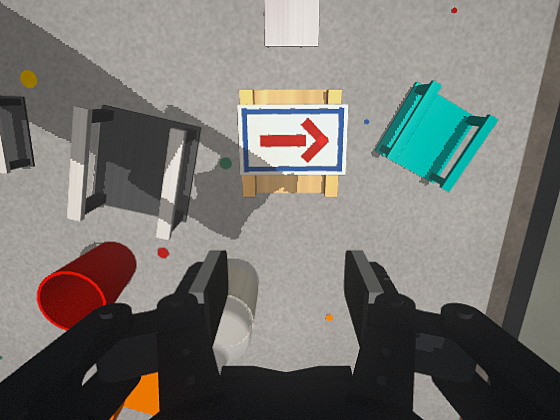

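The wrist view shows the panel at (293,140) on the cradle, the stand at (133,165), and the blade tip at (292,20). The fitted sizes match the listed ones.

servo_tool --rows '[[[-0.017, 0.06, 0, 0, 0, 0], [-0.017, 0.12, 0, 0, 0, 0], [-0.017, 0.18, -0.067, 0, 0, 0], [-0.017, 0.24, -0.067, 0, 0, 0], [-0.017, 0.3, -0.067, 0, 0, 0], [-0.017, 0.36, -0.067, 0, 0, 0], [-0.017, 0.42, -0.067, 0, 0, 0], [-0.017, 0.48, -0.067, 0, 0, 0], [-0.017, 0.518, -0.067, 0, 0, 0], [-0.017, 0.518, -0.067, 0, 0, 0]]]'

```text
t: 11.65
tool_pos: [0.6244, 0.1341, 0.2416]
tcp_rot: [3.141, -0.001, 1.627]
contact_force: [-0.2, 0.2, -0.1]
opening: 0.0511
gripper_force: 0.0
```

```bash
cat > d.py <<'E'
from h import *
s,p=wrist(); print(s["t"],s["tool_pos"],s["tcp_rot"]); W,ok=world(p)
for d in cams.silhouettes(p,"spatula")[:1]:
    X=W[d["region"].ravel()&ok]; print(d["score"],d["rect"])
    for y in np.arange(-.14,.24,.02):
        q=X[abs(X[:,1]-y)<.004]
        if len(q)>20: print(round(y,2),len(q),np.percentile(q[:,0],[2,98]).round(4),np.median(q[:,2]).round(4))
    g=X[X[:,2]>.0335]; r=cv2.minAreaRect((g[:,:2]*1000).astype(np.float32)); print("grip",r, g[:,2].mean())
    g=X[X[:,2]<.012]; print("blade y range",np.percentile(g[:,1],[.5,99.5]))
E
python3 d.py
```

```text
11.65 [0.62441951 0.13414732 0.24161975] [ 3.14102875e+00 -1.30184556e-03  1.62723947e+00]
0.63 [260.8, 133.2, 52.0, 219.3]
-0.12 180 [0.6082 0.6675] 0.0021
-0.1 234 [0.6076 0.668 ] 0.0022
-0.08 253 [0.6062 0.6675] 0.002
-0.06 259 [0.6051 0.6668] 0.0021
-0.04 259 [0.6044 0.6645] 0.002
-0.02 250 [0.6027 0.6643] 0.0025
0.0 59 [0.6273 0.6383] 0.0294
0.02 58 [0.6263 0.6368] 0.0294
0.04 68 [0.6252 0.6369] 0.0292
0.06 73 [0.6241 0.6358] 0.0294
0.08 76 [0.6231 0.6347] 0.0292
0.1 156 [0.6167 0.6398] 0.035
0.12 156 [0.6166 0.6385] 0.0351
0.14 167 [0.6148 0.6372] 0.0349
0.16 170 [0.6149 0.637 ] 0.035
grip ((626.528564453125, 130.7437286376953), (22.573535919189453, 77.70476531982422), 2.7664873600006104) 0.03513516107494449
blade y range [-0.12258108 -0.00951607]
```

servo_tool --rows '[[[0, 0, -0.04, 0, 0, 0], [0, 0, -0.1, 0, 0, 0], [0, 0, -0.15, 0, 0, 0], [0, 0, -0.2, 0, 0, 0], [0, 0, -0.23, 0, 0, 0], [0, 0, -0.23, 0, 0, 0], [0, 0, -0.23, 0, 0, 0], [0, 0, -0.23, 0, 0, 0]]]' --grip 0.2

```text
t: 12.55
tool_pos: [0.6275, 0.1281, 0.0713]
tcp_rot: [3.137, 0.0, 1.619]
contact_force: [0.9, 0.0, -0.6]
opening: 0.0511
gripper_force: 0.0
```

Settled at y 0.128. I still need dy −0.010 and dz −0.066.

servo_tool --rows '[[[0, -0.0135, -0.03, 0, 0, 0], [0, -0.0135, -0.06, 0, 0, 0], [0, -0.0135, -0.08, 0, 0, 0], [0, -0.0135, -0.088, 0, 0, 0], [0, -0.0135, -0.088, 0, 0, 0], [0, -0.0135, -0.088, 0, 0, 0], [0, -0.0135, -0.088, 0, 0, 0]]]'

```text
t: 13.25
tool_pos: [0.6268, 0.1186, 0.0041]
tcp_rot: [3.139, 0.0, 1.62]
contact_force: [0.1, 0.7, 0.7]
opening: 0.051
gripper_force: 0.0
```

servo_tool --rows '[[[0, 0, 0, 0, 0, 0], [0, 0, 0, 0, 0, 0], [0, 0, 0, 0, 0, 0], [0, 0, 0, 0, 0, 0], [0, 0, 0, 0, 0, 0], [0, 0, 0, 0, 0, 0], [0, 0, 0, 0, 0, 0]]]' --grip -1

```text
t: 13.95
tool_pos: [0.6265, 0.1185, 0.0036]
tcp_rot: [3.14, -0.0, 1.62]
contact_force: [-0.1, -0.1, 6.1]
opening: 0.0223
gripper_force: 62.1
```

servo_tool --rows '[[[0, 0, 0.006, 0, 0, 0], [0, 0, 0.012, 0, 0, 0], [0, 0, 0.016, 0, 0, 0], [0, 0, 0.016, 0, 0, 0], [0, 0, 0.016, 0, 0, 0], [0, 0, 0.016, 0, 0, 0]]]'

```text
t: 14.55
tool_pos: [0.6253, 0.1184, 0.0142]
tcp_rot: [-3.141, -0.0, 1.62]
contact_force: [-0.1, -0.5, -2.7]
opening: 0.0223
gripper_force: 61.2
```

```bash
python3 d.py
```

```text
14.55 [0.62533652 0.11841135 0.0142295 ] [-3.14083039e+00 -7.63675923e-05  1.61978316e+00]
0.97 [254.7, 146.6, 64.1, 225.6]
0.08 367 [0.6219 0.6335] 0.0393
0.1 840 [0.6156 0.638 ] 0.0453
0.12 967 [0.6146 0.637 ] 0.0457
0.14 1110 [0.6128 0.6364] 0.0457
0.16 1250 [0.6124 0.6353] 0.046
grip ((625.86767578125, 118.77182006835938), (24.98563003540039, 103.75936126708984), 2.721057176589966) 0.04496493518952988
blade y range [0.03755703 0.16876765]
```

```bash
cat > e.py <<'E'
from h import *
def blade(ylo,yhi):
  for n in ["top","scene"]:
    p=cams.camera(n); W,ok=world(p); D=cams.silhouettes(p,"spatula")
    for d in D[:1]:
        X=W[d["region"].ravel()&ok]; 
        for y in np.arange(ylo,yhi,.02):
            q=X[abs(X[:,1]-y)<.01]
            if len(q)>8: print(n,round(y,2),len(q),np.percentile(q[:,0],[3,97]).round(4),np.median(q[:,2]).round(4))
blade(-.14,.18)
E
python3 e.py
```

```text
top -0.12 80 [0.6048 0.6653] 0.0109
top -0.1 96 [0.6044 0.6659] 0.0112
top -0.08 94 [0.6038 0.6627] 0.0111
top -0.06 98 [0.6039 0.662 ] 0.012
top -0.04 89 [0.6036 0.662 ] 0.0111
top -0.02 90 [0.6036 0.6615] 0.0132
top 0.0 25 [0.6241 0.6405] 0.0385
top 0.02 24 [0.6231 0.6339] 0.0379
top 0.04 20 [0.6227 0.6336] 0.0393
top 0.06 24 [0.6216 0.6338] 0.0402
top 0.08 28 [0.6171 0.6331] 0.0404
top 0.1 9 [0.614  0.6385] 0.0417
scene -0.12 51 [0.6088 0.6646] 0.0114
scene -0.1 83 [0.6057 0.6661] 0.0122
scene -0.08 84 [0.6051 0.6639] 0.0125
scene -0.06 87 [0.6036 0.664 ] 0.013
scene -0.04 72 [0.6051 0.6617] 0.0128
scene -0.02 76 [0.6259 0.6615] 0.014
scene 0.0 39 [0.6254 0.6577] 0.0381
scene 0.02 25 [0.6267 0.6368] 0.0392
scene 0.04 27 [0.6231 0.6353] 0.0389
scene 0.06 27 [0.6172 0.6352] 0.0384
scene 0.08 18 [0.627  0.6342] 0.0372
scene 0.1 40 [0.6271 0.6397] 0.0267
scene 0.12 38 [0.6168 0.6419] 0.0265
scene 0.14 78 [0.6161 0.6378] 0.0423
scene 0.16 76 [0.6192 0.6364] 0.0406
```

servo_tool --rows '[[[0.001, 0, 0.003, 0, 0, 0], [0.003, 0, 0.003, -0.018, 0, 0], [0.003, -0.01, 0.003, -0.018, 0, 0], [0.004, -0.025, 0.003, -0.018, 0, 0], [0.005, -0.04, 0.003, -0.018, 0, 0], [0.005, -0.04, 0.003, -0.018, 0, 0], [0.005, -0.04, 0.003, -0.018, 0, 0]]]'

```text
t: 15.55
tool_pos: [0.6295, 0.0877, 0.0169]
tcp_rot: [-3.141, 0.014, 1.618]
contact_force: [-0.1, -0.5, -2.1]
opening: 0.0226
gripper_force: 61.2
```

```bash
python3 e.py | head -30; python3 -c "
from h import *
s=bot.read_state();print(s['tool_pos'],s['tcp_rot'])"
```

```text
top -0.14 82 [0.6107 0.666 ] 0.0175
top -0.12 100 [0.6077 0.6658] 0.0163
top -0.1 93 [0.6108 0.6685] 0.0174
top -0.08 90 [0.6103 0.6656] 0.0168
top -0.06 100 [0.6069 0.664 ] 0.0163
top -0.04 38 [0.6096 0.6612] 0.0255
top 0.0 23 [0.6268 0.6374] 0.0413
top 0.02 14 [0.6281 0.6366] 0.044
top 0.04 11 [0.6282 0.6328] 0.0433
top 0.06 13 [0.6193 0.6323] 0.0452
scene -0.14 71 [0.6094 0.6677] 0.0179
scene -0.12 83 [0.607  0.6692] 0.0173
scene -0.1 80 [0.6076 0.6664] 0.0174
scene -0.08 78 [0.6033 0.6616] 0.0168
scene -0.06 54 [0.6102 0.6637] 0.0174
scene -0.04 65 [0.6108 0.6626] 0.0245
scene -0.02 30 [0.6276 0.6419] 0.0419
scene 0.0 31 [0.6267 0.6396] 0.0423
scene 0.02 34 [0.6247 0.639 ] 0.0413
scene 0.04 29 [0.6214 0.6365] 0.0401
scene 0.06 24 [0.6328 0.6426] 0.0364
scene 0.08 22 [0.6379 0.655 ] 0.0272
scene 0.1 54 [0.6193 0.642 ] 0.0387
scene 0.12 74 [0.6231 0.6406] 0.043
scene 0.14 64 [0.6178 0.639 ] 0.0367
[0.62937065 0.08863861 0.01687529] [-3.14083802  0.01403254  1.62007853]
```

servo_tool --rows '[[[0.002, -0.02, 0, 0, 0, 0], [0.003, -0.04, 0, 0, 0, 0], [0.004, -0.06, 0, 0, 0, 0], [0.005, -0.08, 0, 0, 0, 0], [0.006, -0.1, 0, 0, 0, 0], [0.007, -0.12, 0, 0, 0, 0], [0.008, -0.14, 0, 0, 0, 0], [0.009, -0.16, 0, 0, 0, 0], [0.01, -0.173, 0, 0, 0, 0], [0.01, -0.173, 0, 0, 0, 0]]]'

```text
t: 16.75
tool_pos: [0.6372, -0.0429, 0.017]
tcp_rot: [-3.141, 0.014, 1.618]
contact_force: [0.3, -0.2, -1.4]
opening: 0.022
gripper_force: 61.2
```

servo_tool --rows '[[[0, 0, 0, 0, 0, 0], [0, 0, 0, 0, 0, 0]]]'

```text
t: 16.95
tool_pos: [0.6368, -0.0407, 0.0168]
tcp_rot: [-3.141, 0.014, 1.62]
contact_force: [0.3, -0.0, -2.2]
opening: 0.0224
gripper_force: 61.2
```

```bash
cat > f.py <<'E'
from h import *
import sys
from c import fit
E
sed -i '/^s,p=wrist/,$d' c.py
cat > f.py <<'E'
from c import *
def panel(x0,x1,y0,y1,z0,z1,name=None):
  for n in ["top","scene"]:
    p=cams.camera(n); W,ok=world(p); fit(W[box(W,ok,x0,x1,y0,y1,z0,z1)],n)
    for d in cams.silhouettes(p,"panel")[:1]:
        m=d["region"].ravel()&ok; X=W[m]; X=X[abs(X[:,2]-np.median(X[:,2]))<.02]; fit(X,"net panel")
        A=np.c_[X[:,:2]-X[:,:2].mean(0),np.ones(len(X))]; print(" slopes",np.linalg.lstsq(A,X[:,2],rcond=None)[0].round(4))
    if name: save(p,name+n)
E
python3 -c "
from f import *
panel(.55,.75,-.34,-.14,.0275,.05,'in')
s=bot.read_state();print(s['tool_pos'],s['tcp_rot'],s['contact_force'])"; python3 - <<'E'
import cv2
cv2.imwrite("pics/incrop.png",cv2.resize(cv2.imread("pics/inscene.png")[170:310,180:340],None,fx=5,fy=4))
E
```

```text
top 722 [ 643.9 -223.2] [129.7 160.6] 3.2 z 0.0308
net panel 821 [ 644.9 -234. ] [129.   82.3] 0.3 z 0.0297
 slopes [0.0033 0.0107 0.0296]
scene 661 [ 644.6 -219.8] [134.5 158.4] 1.2 z 0.031
net panel 596 [ 644.3 -231.5] [133.4  89.5] 2.9 z 0.0307
 slopes [0.0017 0.0059 0.0307]
[ 0.63688297 -0.04071647  0.0168667 ] [-3.14081166  0.0140472   1.62072306] [ 0.36039368 -0.46635844 -2.182287  ]
```

View pics/incrop.png

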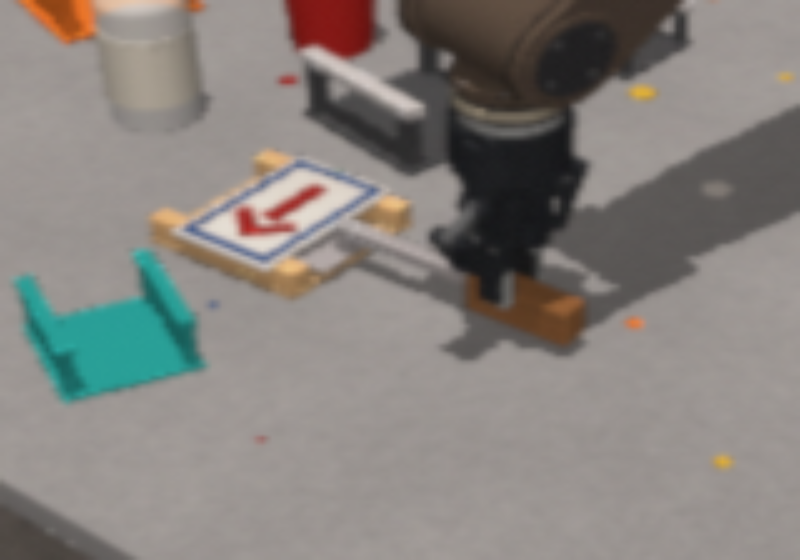

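The scene crop shows the panel undisturbed on the cradle with the blade fully under it, entering between the battens at (370,245). Now I'll lift slowly.

servo_tool --rows '[[[0, 0, 0.004, 0, 0, 0], [0, 0, 0.008, 0, 0, 0], [0, 0, 0.012, 0, 0, 0], [0, 0, 0.016, 0, 0, 0], [0, 0, 0.02, 0, 0, 0], [0, 0, 0.026, 0, 0, 0], [0, 0, 0.034, 0, 0, 0], [0, 0, 0.042, 0, 0, 0], [0, 0, 0.05, 0, 0, 0], [0, 0, 0.05, 0, 0, 0]]]'

```text
t: 18.15
tool_pos: [0.638, -0.0416, 0.056]
tcp_rot: [3.14, 0.015, 1.62]
contact_force: [0.5, 0.1, -2.1]
opening: 0.0222
gripper_force: 61.1
```

```bash
python3 -c "
from f import *
panel(.55,.75,-.34,-.15,.043,.075)
s=bot.read_state();print(s['tool_pos'],s['tcp_rot'],s['contact_force'])"; python3 e.py
```

```text
top 1022 [ 645.9 -228.6] [131.7 113.7] 4.3 z 0.0577
net panel 833 [ 647.5 -233.6] [127.9  82.7] 2.9 z 0.0581
 slopes [-0.0012  0.0129  0.058 ]
scene 692 [ 643.8 -219.9] [136.3 133.1] 0.6 z 0.0576
net panel 559 [ 646.3 -232. ] [130.5  84.4] 3.8 z 0.0578
 slopes [0.0001 0.0051 0.0578]
[ 0.6366201  -0.04126076  0.05404873] [-3.14021457  0.01387846  1.61978693] [ 0.36685635 -0.14512103 -3.18976055]
top -0.14 18 [0.6362 0.6455] 0.079
top -0.12 11 [0.6369 0.6416] 0.0783
top -0.1 12 [0.6363 0.6419] 0.0801
scene -0.14 29 [0.6352 0.6491] 0.0787
scene -0.12 20 [0.635 0.646] 0.0775
scene -0.1 24 [0.6352 0.6456] 0.0783
scene -0.08 17 [0.6393 0.6453] 0.0761
scene -0.06 33 [0.6406 0.6499] 0.0668
scene -0.04 32 [0.6284 0.6499] 0.0659
scene -0.02 70 [0.6269 0.6483] 0.0803
scene 0.0 91 [0.626  0.6471] 0.0793
scene 0.02 9 [0.6294 0.6448] 0.0738
```

servo_tool --rows '[[[0, 0, 0.01, 0, 0, 0], [0, 0, 0.025, 0, 0, 0], [0, 0, 0.04, 0, 0, 0], [0, 0, 0.055, 0, 0, 0], [-0.005, -0.002, 0.065, 0, 0, -0.008], [-0.015, -0.005, 0.07, 0, 0, -0.024], [-0.03, -0.01, 0.07, 0, 0, -0.048], [-0.047, -0.016, 0.07, 0, 0, -0.075], [-0.064, -0.021, 0.07, 0, 0, -0.1], [-0.08, -0.027, 0.07, 0, 0, -0.127]]]'

```text
t: 19.55
tool_pos: [0.5749, -0.0617, 0.106]
tcp_rot: [-3.139, 0.014, 1.518]
contact_force: [-0.4, -0.5, -3.3]
opening: 0.0221
gripper_force: 61.0
```

servo_tool --rows '[[[-0.017, -0.005, 0, 0, 0, -0.026], [-0.034, -0.011, 0, 0, 0, -0.053], [-0.051, -0.017, 0, 0, 0, -0.08], [-0.068, -0.022, 0, 0, 0, -0.106], [-0.083, -0.027, 0, 0, 0, -0.13], [-0.096, -0.031, 0, 0, 0, -0.15], [-0.106, -0.035, 0, 0, 0, -0.167], [-0.111, -0.0365, 0, 0, 0, -0.175], [-0.111, -0.0365, 0, 0, 0, -0.175], [-0.111, -0.0365, 0, 0, 0, -0.175]]]'

```text
t: 20.55
tool_pos: [0.494, -0.089, 0.1071]
tcp_rot: [3.142, 0.014, 1.383]
contact_force: [-0.9, 0.3, -3.2]
opening: 0.022
gripper_force: 61.0
```

```bash
python3 -c "
from f import *
panel(.37,.55,-.37,-.19,.092,.13,'st')
s=bot.read_state();print(s['t'],s['tool_pos'],s['tcp_rot'],s['contact_force'])"
```

```text
top 1176 [ 460.1 -260.6] [138.6 130.4] 78.3 z 0.1089
net panel 981 [ 457.4 -277.8] [ 84.3 129.3] 78.9 z 0.1094
 slopes [-0.002   0.0043  0.1094]
scene 521 [ 458.7 -260.5] [142.6 132.2] 79.3 z 0.1099
20.75 [ 0.49400145 -0.08888166  0.10692033] [-3.14105542  0.01411163  1.38302471] [-0.53585962  0.6707894  -3.3608559 ]
```

servo_tool --rows '[[[0, 0, -0.006, 0, 0, 0], [0, 0, -0.014, 0, 0, 0], [0, 0, -0.022, 0, 0, 0], [0, 0, -0.03, 0, 0, 0], [0, 0, -0.036, 0, 0, 0], [0, 0, -0.041, 0, 0, 0], [0, 0, -0.046, 0, 0, 0], [0, 0, -0.051, 0, 0, 0], [0, 0, -0.058, 0, 0, 0], [0, 0, -0.063, 0, 0, 0]]]'

```text
t: 21.75
tool_pos: [0.4938, -0.0891, 0.0595]
tcp_rot: [-3.141, 0.014, 1.383]
contact_force: [0.1, 0.6, -1.2]
opening: 0.0227
gripper_force: 61.2
```

servo_tool --rows '[[[0, 0, 0, 0, 0, 0], [0, 0, 0, 0, 0, 0], [0, 0, 0, 0, 0, 0]]]'

```text
t: 22.05
tool_pos: [0.494, -0.0891, 0.0599]
tcp_rot: [-3.142, 0.014, 1.383]
contact_force: [-0.1, -0.0, -3.0]
opening: 0.0225
gripper_force: 61.1
```

```bash
python3 -c "
from f import *
panel(.37,.55,-.37,-.19,.0715,.085,'dn')
s=bot.read_state();print(s['t'],s['tool_pos'],s['tcp_rot'],s['contact_force'])"
```

```text
top 794 [ 458.3 -265.6] [154.  129.7] 80.0 z 0.0748
net panel 962 [ 456.5 -277.9] [ 84.3 130.5] 80.0 z 0.0739
 slopes [-0.0007 -0.0037  0.0738]
scene 474 [ 459.3 -262.9] [148.5 133.2] 75.9 z 0.0748
net panel 472 [ 457.  -271.2] [103.6 131.7] 77.8 z 0.0746
 slopes [-0.0008  0.0058  0.0746]
22.25 [ 0.49382844 -0.08900828  0.05985122] [-3.14133156  0.01422493  1.3827301 ] [ 0.27610393 -0.27754488 -2.74115716]
```

servo_tool --rows '[[[0.003, 0.015, 0, 0, 0, 0], [0.008, 0.042, 0, 0, 0, 0], [0.013, 0.069, 0, 0, 0, 0], [0.018, 0.096, 0, 0, 0, 0], [0.023, 0.123, 0, 0, 0, 0], [0.029, 0.15, 0, 0, 0, 0], [0.034, 0.18, 0, 0, 0, 0], [0.04, 0.21, 0, 0, 0, 0], [0.046, 0.24, 0, 0, 0, 0], [0.05, 0.262, 0, 0, 0, 0]]]'

```text
t: 23.25
tool_pos: [0.5313, 0.1097, 0.0597]
tcp_rot: [-3.141, 0.014, 1.384]
contact_force: [-0.2, 0.5, -1.2]
opening: 0.0221
gripper_force: 61.2
```

servo_tool --rows '[[[0, 0, 0, 0, 0, 0], [0, 0, -0.02, 0, 0, 0], [0, 0, -0.04, 0, 0, 0], [0, 0, -0.055, 0, 0, 0], [0, 0, -0.065, 0, 0, 0], [0, 0, -0.068, 0, 0, 0], [0, 0, -0.068, 0, 0, 0], [0, 0, -0.068, 0, 0, 0]]]'

```text
t: 24.05
tool_pos: [0.5317, 0.1074, 0.0091]
tcp_rot: [3.141, 0.014, 1.382]
contact_force: [0.7, 0.5, -2.2]
opening: 0.0225
gripper_force: 61.1
```

```bash
python3 -c "
from f import *
panel(.37,.55,-.37,-.19,.066,.085,'out')
s=bot.read_state();print(s['t'],s['tool_pos'],s['tcp_rot'],s['contact_force'])"; python3 e.py
```

```text
top 1065 [ 456.4 -278.8] [129.2 130.2] 79.5 z 0.0735
net panel 947 [ 456.4 -278.3] [ 83.8 130.1] 80.0 z 0.0738
 slopes [ 0.0021 -0.0022  0.0737]
scene 553 [ 455.3 -274.6] [133.8 133.6] 78.4 z 0.0744
net panel 471 [ 455.6 -275.9] [ 94.  132.3] 78.4 z 0.0748
 slopes [-0.0052 -0.0019  0.0746]
24.25 [0.53168732 0.10759113 0.00927771] [3.14103968 0.01386125 1.38269747] [-0.01103338 -0.0606229  -2.6003856 ]
top -0.14 16 [0.4805 0.5135] 0.01
top -0.12 96 [0.4579 0.5185] 0.0094
top -0.1 102 [0.4618 0.5218] 0.0092
top -0.08 110 [0.4674 0.528 ] 0.0086
top -0.06 91 [0.4712 0.5322] 0.0097
top -0.04 107 [0.4745 0.5352] 0.0095
top -0.02 67 [0.4783 0.5295] 0.0104
top 0.0 29 [0.503  0.5219] 0.0348
top 0.02 22 [0.5088 0.5242] 0.0327
top 0.04 25 [0.5129 0.5288] 0.0335
top 0.06 28 [0.5162 0.5347] 0.0338
top 0.08 24 [0.5166 0.5358] 0.0349
scene -0.12 66 [0.4605 0.5188] 0.0098
scene -0.1 71 [0.4594 0.5225] 0.0091
scene -0.08 72 [0.4639 0.5246] 0.0095
scene -0.06 79 [0.4657 0.5291] 0.0093
scene -0.04 53 [0.4705 0.5356] 0.0085
scene -0.02 64 [0.4885 0.531 ] 0.0155
scene 0.0 26 [0.5031 0.5172] 0.035
scene 0.02 25 [0.508  0.5218] 0.034
scene 0.04 24 [0.5128 0.526 ] 0.0344
scene 0.06 19 [0.5061 0.5292] 0.0296
scene 0.08 22 [0.5284 0.5507] 0.0262
scene 0.1 29 [0.4811 0.5558] 0.0153
scene 0.12 83 [0.5018 0.5481] 0.0369
scene 0.14 70 [0.5269 0.5517] 0.0367
scene 0.16 63 [0.5288 0.5525] 0.0307
```

servo_tool --rows '[[[0, 0, -0.003, 0, 0, 0], [0, 0, -0.005, 0, 0, 0], [0, 0, -0.007, 0, 0, 0], [0, 0, -0.008, 0, 0, 0], [0, 0, -0.008, 0, 0, 0], [0, 0, -0.008, 0, 0, 0]]]'

```text
t: 25.05
tool_pos: [0.5311, 0.1075, 0.0036]
tcp_rot: [-3.14, 0.015, 1.383]
contact_force: [-3.4, -1.0, 5.3]
opening: 0.0222
gripper_force: 62.0
```

Contact with the bench. Next I'll release and retreat.

servo_tool --rows '[[[0, 0, 0, 0, 0, 0], [0, 0, 0, 0, 0, 0], [0, 0, 0, 0, 0, 0], [0, 0, 0, 0, 0, 0], [0, 0, 0, 0, 0, 0]]]' --grip 0.2

```text
t: 25.55
tool_pos: [0.5312, 0.1075, 0.0026]
tcp_rot: [-3.141, 0.014, 1.383]
contact_force: [-0.0, 0.2, 0.1]
opening: 0.0516
gripper_force: 0.0
```

servo_tool --rows '[[[0, 0, 0.02, 0, 0, 0], [0, 0, 0.06, 0, 0, 0], [0, 0, 0.12, 0, 0, 0], [0, 0, 0.18, 0, 0, 0], [0, 0, 0.24, 0, 0, 0], [0, 0, 0.28, 0, 0, 0], [0, 0, 0.28, 0, 0, 0], [0, 0, 0.28, 0, 0, 0]]]'

```text
t: 26.35
tool_pos: [0.5315, 0.1076, 0.2143]
tcp_rot: [3.14, 0.014, 1.383]
contact_force: [0.1, -0.3, -1.7]
opening: 0.0515
gripper_force: 0.0
```

```bash
python3 -c "
from f import *
panel(.37,.55,-.37,-.19,.066,.085,'fin')
s,p=wrist();print(s['t'],s['tool_pos'],s['opening'])
save(p,'finw')"; python3 e.py | grep top
```

```text
top 1056 [ 456.4 -279.3] [129.1 130.2] 79.5 z 0.0736
net panel 944 [ 456.  -278.3] [ 84.2 129.2] 79.5 z 0.0739
 slopes [0.0023 0.0078 0.0739]
scene 556 [ 455.4 -276.3] [133.7 134.7] 78.6 z 0.0744
26.55 [0.5300311  0.10748787 0.2107024 ] 0.05115976509300325
top -0.14 18 [0.4783 0.5159] 0.0018
top -0.12 95 [0.4587 0.5184] 0.003
top -0.1 105 [0.4612 0.5222] 0.0028
top -0.08 114 [0.463  0.5257] 0.0026
top -0.06 92 [0.467  0.5295] 0.0021
top -0.04 113 [0.4713 0.5328] 0.0024
top -0.02 69 [0.4747 0.5282] 0.0034
top 0.0 28 [0.5034 0.5213] 0.0277
top 0.02 24 [0.5069 0.5224] 0.029
top 0.04 24 [0.5109 0.5241] 0.0289
top 0.06 23 [0.5156 0.5273] 0.0277
top 0.08 43 [0.5149 0.5376] 0.0315
top 0.1 44 [0.5171 0.545 ] 0.0351
top 0.12 33 [0.5203 0.5478] 0.0342
```

View pics/finscene.png

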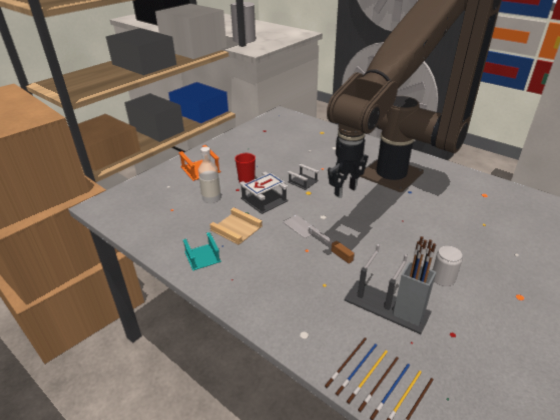

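The scene shows the panel square on the grey stand at (264,186) and the spatula flat on the bench from (300,225) to (343,252). The cup, bottle and tin are in place.

```bash
python3 -c "
from rig import bot
print(bot.sign_off())"
```

```text
the job is handed in; nothing more can be done
None
```

The job is handed in: the panel rests centred and square on the stand's rails, within about 2 mm and 1° by the cameras, the spatula lies flat on the bench and let go, and the cup, bottle and tin look unmoved; the sign-off gave no verdict.

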